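Set the light-meter iris to the red dot and take a reading

ROBOT

A 6-joint arm with a two-finger parallel gripper is mounted at the origin on the work surface. World frame = base frame: x ahead of the robot, y to its left, z up, the work surface at z = 0. Lengths are in mm, angles in rad, forces in N, time in s.
With the tool pointing down it reaches from about 350 to 775 mm from the base axis. Payload 7.3 kg.
Tool frame: the origin (TCP) lies on the mounting face of the last link; the fingertips stand 178 mm ahead of it and the grasp point (between the pads) lies 159 mm ahead of it; z points along the fingers, y is the line along which they close (so a half turn about z gives the same grasp; the last joint's range is limited). The gripper opens to 92 mm and grips with 3 to 60 N. Pads are 19 mm wide; open, the fingers measure 130 mm over their backs; the gripper's body (75 mm by 190 mm) begins 47 mm behind the grasp point.
Start: joints at [-1.27, 0.342, 1.524, -0, 1.275, -0.146], TCP at [226.862, -473.457, 404.741] pointing down, gripper open.
Joint ranges: [-2.53, 2.53], [-0.77, 2.02], [0.04, 2.7], [-1, 4.14], [0.28, 2.66], [-3.11, 3.11]. Speed limits (rad/s): [2.57, 2.57, 3.14, 3.14, 3.14, 3.14].

INTERFACE

Orientations are given as [roll, pitch, yaw] about the fixed x, y, z axes, in that order (R = Rz(yaw) Ry(pitch) Rx(roll)).
In Python, from plant import bot gives the robot as it stands.
- The arm moves only by the tool shift_gripper, called by a JSON object that holds its "method" and its "body". Schema: {"type":"object","properties":{"motion":{"type":"string"},"only":{"type":"string"},"quiet":{"type":"boolean"},"lines":{"type":"string"}},"required":["motion"],"additionalProperties":false}. motion is a string of 1 to 5 rows, parted by a bar, with the numbers parted by spaces; each row has 5 numbers: the finger opening in mm, then dx, dy, dz in units of 20 mm, then a turn about the tool's z in units of 0.25 rad; each row is the pose to reach, as a shift and turn from the pose commanded when the call began, along the tool's axes at that moment; what a row does not reach only later rows make up. A row lasts 1/8 s, in which the tool goes at most 62.5 mm and 0.188 rad, less where a joint would pass 70% of its speed; a pose out of reach is approached as far as the arm can. The fingers move at their own pace and stop on an object; the grip force is fixed at half the most. Time passes only in rows, so rows that do not move let the fingers close. The tool returns the time, the measured TCP pose, the force, the opening and the grip force at its end. only (a regular expression) keeps the lines of the reply that match it, lines (a string "A,B") keeps lines A to B, and quiet returns only ok. Input that does not fit is refused with a message, and nothing moves.
- bot.get_obs(): the state, without advancing time (a new reading comes with each control period).
- bot.capture(name): name is "scene" or "top" or "wrist"; returns a dict with "color" (384x512x3 uint8, red, green, blue), "K" (3x3 intrinsics, pixels), "R" (3x3) and "t" (3): a world point X has camera coordinates R X + t. Camera axes: x right, y down, z forward; pixel columns grow to the right and rows downward; lengths in mm; the calibration is good to about 2 mm. A picture is of the moment at which its call begins. There is no depth.
- bot.close_job(): hands the job in; it is judged then, once.
The state is a dict: "time": time; "joint_positions": joint angles; "dq": joint speeds; "tau": joint torques, N m; "tool_pos": TCP position; "tcp_rot": TCP orientation; "contact_force": force on the tool from outside, world axes, zero at the start; "moment": the same for the moment, N m; "grip_width": finger opening in mm; "finger_force": force on a finger pad.
Only numpy, scipy, OpenCV 4.12 (cv2) and the standard library are available. Lean on these libraries where they do the work, as an engineer would, in place of code of your own. Each camera call takes 0.05 s, during which the arm holds its last target. There are 200 camera calls.

TASK

On the light-measuring head, push the orange iris lever around with the fingertips until its white needle points at the red dot on the scale, and only then press the green button on the blue control box all the way down to take the reading, and let go. Only push the lever, never pinch it, and leave the carton, jar, screwdriver and lamp driver standing where they are.

Things in the scene. Friction and masses are not known exactly. Their poses are not given: they have to be found in the camera images.
- head: The light-measuring head, a white drum bolted to the bench, 252 mm across its dark steel scale flange, whose top is 56 mm above the bench. Origin: on its vertical axis, at bench height. Its x axis points along the middle of the scale. The black iris ring (120 mm across, top 71 mm above the bench, 73 mm over the blades) turns on top of it about the same vertical axis.
- iris (a joint): Angle of the iris ring and its lever, rad, counterclockwise from above; 0 puts lever and needle along the head's x axis; the stops are at -1.25 and 1.25. It stays where it is left; pushing the lever takes about 2 N.
- needle_tip (a point): Outer tip of the white needle (4 mm wide) on the lever's foot, 96 mm from the head's axis, 60 mm above the bench. It turns with the ring; its x axis points radially outwards along the needle, its y axis counterclockwise. The needle points at a dot when the needle's line, carried on outwards, crosses the dot.
- lever_top (a point): Middle of the lever's upper edge, 70 mm from the head's axis, 103 mm above the bench; axes as needle_tip. The lever is an upright orange paddle fixed on the ring: 22 mm long radially (59 to 81 mm from the axis), 12 mm thick along the arc, from 67 to 103 mm above the bench, on a 12 mm wide dark arm. Push its clockwise face to turn it counterclockwise, and the other way round.
- dot_red: Red round stick-on dot, 12 mm across, 1 mm thick, flat on the scale flange; origin at its centre. Cannot be moved. This is the setting wanted. The four dots lie just outside the needle's tip, about 98 to 112 mm from the head's axis, in an order that varies.
- dot_yellow: Yellow round stick-on dot, 12 mm across, 1 mm thick, flat on the scale flange; origin at its centre. Cannot be moved.
- dot_blue: Blue round stick-on dot, 12 mm across, 1 mm thick, flat on the scale flange; origin at its centre. Cannot be moved.
- dot_green: Green round stick-on dot, 12 mm across, 1 mm thick, flat on the scale flange; origin at its centre. Cannot be moved.
- control_box: Blue control box fixed to the bench, 110 x 90 x 45 mm (x, y, z), with the green button on top. Origin: centre of its underside.
- button (a joint): Travel of the green button, m: 0 up, 0.006 fully down. A spring returns it; fully down takes 5 N.
- button_top (a point): Centre of the top face of the green button (32 mm across), which is pressed straight down.
- carton: Open cardboard carton, 110 x 90 x 70 mm; origin at the centre of its underside. Leave alone.
- jar: Clear jar with red cap, 72 mm across, 100 mm high; origin at the centre of its underside. Leave alone.
- screwdriver: Screwdriver with yellow handle lying on the bench, 200 mm long along its x axis. Leave alone.
- led_driver: Black lamp driver, 196 x 60 x 34 mm with white terminals at its ends, long along its x axis; origin at the centre of its underside. Leave alone.

How it is judged (in metres and radians):
On the way, in this order (a step that is already met when the one before it is completed fails the run):
1. the needle points at the red dot (y of dot_red in the frame of needle_tip between -0.006 and 0.006 m and velocity of joint iris between -0.05 and 0.05 rad/s), for 0.2 s.
2. the green button is pressed down with the needle on the red dot (y of dot_red in the frame of needle_tip between -0.006 and 0.006 m and value of joint button above 0.0045 m), for 0.05 s.
At the end, for the whole second after the job is handed in: The line of the needle crosses the red dot (passes within 6 mm of its centre), the iris ring is still, the button has been pressed at least 4.5 mm down since the needle was set and is up again (within 1.5 mm) (all of step 1 and value of joint button below 0.0015 m); the robot touches nothing.
It fails at once if the lever is pinched: both of its faces are gripped at once (contact force between the fingers and lever_left above 1 N and contact force between the fingers and lever_right above 1 N).
It fails at once if the button is pressed while the needle is not on the red dot (not (y of dot_red in the frame of needle_tip between -0.006 and 0.006 m) and value of joint button above 0.003 m).
It fails at once if a bystander is lifted, tipped or moved by more than 15 mm (distance of any of carton, jar, screwdriver, led_driver from where it was at the start of the episode above 0.015 m).
It also fails if it takes over 51 s, if anything falls off the work surface, if the arm or the gripper's body presses on something with over 40 N, if the wrist force passes 120 N, or if a joint passes its speed limit or range.

## Working session

There is one attempt and no reset: what is moved stays moved. The work goes in short steps, Python scripts to look and compute and a tool call to move; the robot and the scene stay as the last step left them, time stands still between calls to the robot, and variables do not carry over. Pictures are saved under pics/ and viewed, at most 10 in all, crops included, and the job is handed in when it is done.

```bash
ls; mkdir -p pics
```

Run:
```python
from plant import bot
import cv2
o=bot.get_obs();print(o)
for n in("top","scene"):
    c=bot.capture(n);cv2.imwrite(f"pics/{n}0.png",c["color"][:,:,::-1]);print(c["K"],c["R"],c["t"])
```

```text
pics
plant.py
{'time': 0.0, 'joint_positions': array([-1.26998497e+00,  3.42713128e-01,  1.52502192e+00, -3.44802000e-06,
        1.27538185e+00, -1.45985765e-01]), 'dq': array([-0.00050188, -0.00098696, -0.00079845, -0.00019843,  0.00083444,
       -0.00093405]), 'tau': array([-3.80750702e-03, -4.31262946e+01, -2.44222087e+01,  7.15118204e-02,
        5.60399517e-02, -1.32163213e-04]), 'tool_pos': array([ 226.82721434, -473.31953076,  404.04802042]), 'tcp_rot': array([-3.14008415e+00, -2.18465603e-04,  4.46797964e-01]), 'contact_force': array([ 0.63885238, -0.5570217 , -0.22786802]), 'moment': array([-0.03432159, -0.03501303, -0.01765387]), 'finger_force': 0.0, 'grip_width': 91.77175049813374}
[[395.56412319   0.         254.13700982]
 [  0.         395.56412319 195.13591608]
 [  0.           0.           1.        ]] [[ 0.00503853 -0.9998384   0.01725652]
 [-0.99661599 -0.00643662 -0.08194591]
 [ 0.08204374 -0.01678524 -0.99648737]] [-12.99499785 608.26753678 959.80131648]
[[414.83176931   0.         255.07464719]
 [  0.         414.83176931 187.51205943]
 [  0.           0.           1.        ]] [[-0.61183071  0.79098639 -0.00192503]
 [ 0.67756514  0.52284015 -0.51724623]
 [-0.40812825 -0.31777147 -0.85583446]] [ 366.77702471 -371.97549584 1455.74706942]
```

View pics/top0.png

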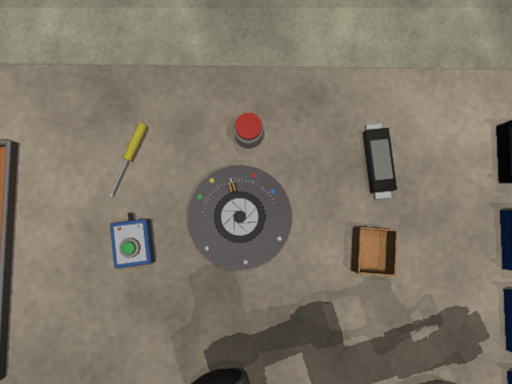

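View pics/scene0.png

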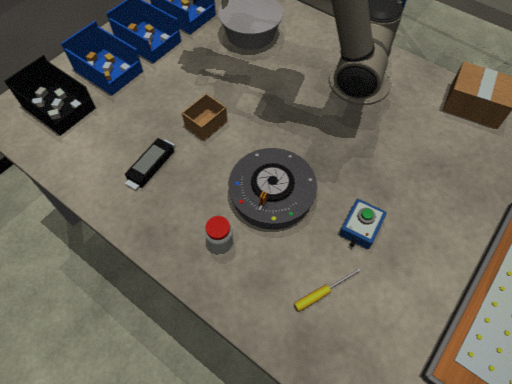

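The top view shows the head at about (239,217), the lever and needle at (233,185), the red dot at (254,176) and the green button at (128,248). So the lever has to go clockwise (towards -y). Next I'll measure these points.

Create h.py:
```python
from plant import bot
import cv2, numpy as np
def ray(c,px,z):
    d=c["R"].T@np.linalg.solve(c["K"],[px[0],px[1],1.]); o=-c["R"].T@c["t"]
    return o+d*(z-o[2])/d[2]
def blobs(c,lo,hi,roi,amin=4):
    hsv=cv2.cvtColor(c["color"],cv2.COLOR_RGB2HSV); m=cv2.inRange(hsv,lo,hi)
    k=np.zeros_like(m); x0,y0,x1,y1=roi; k[y0:y1,x0:x1]=m[y0:y1,x0:x1]
    n,_,s,ce=cv2.connectedComponentsWithStats(k)
    return sorted([(int(s[i,4]),ce[i]) for i in range(1,n) if s[i,4]>=amin],key=lambda a:-a[0])
```

Run:
```python
from h import *
S={"top":((180,155,300,275),(100,210,160,275)),"scene":((225,145,325,235),(335,190,395,250))}
for n,(r,rb) in S.items():
    c=bot.capture(n)
    print(n)
    for k,lo,hi,z in(("red",(0,150,90),(5,255,255),57),("red2",(174,150,90),(180,255,255),57),("orange",(8,150,90),(20,255,255),90),("yellow",(25,150,90),(33,255,255),57),("green",(50,120,60),(85,255,255),57),("blue",(100,150,90),(125,255,255),57)):
        print(k,[(a,p.round(1),ray(c,p,z).round(1)) for a,p in blobs(c,lo,hi,r)])
    print("btn",[(a,p.round(1),ray(c,p,57).round(1)) for a,p in blobs(c,(50,120,40),(85,255,255),rb)])
    # flange: dark ring, and ellipse
    x0,y0,x1,y1=r
    v=cv2.cvtColor(c["color"],cv2.COLOR_RGB2GRAY)
    np.set_printoptions(linewidth=250)
    m=np.zeros_like(v); m[y0:y1,x0:x1]=(v[y0:y1,x0:x1]<92)*255
    m=cv2.morphologyEx(m,cv2.MORPH_OPEN,np.ones((3,3)))
    cs,_=cv2.findContours(m,0,1); k=max(cs,key=cv2.contourArea); e=cv2.fitEllipse(cv2.convexHull(k)); print("flange",e,ray(c,e[0],56))
    im=cv2.resize(c["color"][y0:y1,x0:x1,::-1],None,fx=4,fy=4,interpolation=cv2.INTER_CUBIC);cv2.imwrite(f"pics/{n}c.png",im)
c=bot.capture("wrist");cv2.imwrite("pics/w0.png",c["color"][:,:,::-1])
a=cv2.imread("pics/topc.png")[:,:400];b=cv2.imread("pics/scenec.png")
h=max(a.shape[0],b.shape[0]);p=lambda i:cv2.copyMakeBorder(i,0,h-i.shape[0],0,0,0)
cv2.imwrite("pics/cc.png",np.hstack([p(a),p(b)]))
```

```text
top
red [(14, array([253.5, 175.3]), array([653.9,  -7.2,  57. ]))]
red2 []
orange [(6, array([233. , 184.3]), array([627.9,  40.9,  90. ])), (4, array([234.5, 189.5]), array([615.8,  37.3,  90. ]))]
yellow [(7, array([211.3, 180. ]), array([641.7,  94.6,  57. ]))]
green [(11, array([199.1, 196.4]), array([601.9, 123.3,  57. ]))]
blue [(9, array([272.7, 191.1]), array([615.7, -53.6,  57. ]))]
btn [(121, array([128. , 247.6]), array([479. , 289.5,  57. ]))]
flange ((239.23033142089844, 217.23101806640625), (103.08122253417969, 104.57014465332031), 14.08719539642334) [552.37580901  26.51667699  56.        ]
scene
red [(61, array([226.5, 226.3]), array([736.7,  10.3,  57. ])), (13, array([240.7, 201. ]), array([653.6,  -8.1,  57. ]))]
red2 []
orange [(27, array([262.7, 194.8]), array([616.5,  39.1,  90. ]))]
yellow [(13, array([273.5, 217.8]), array([640.2,  94.2,  57. ]))]
green [(12, array([290.5, 213.5]), array([601.5, 122.9,  57. ]))]
blue [(11, array([236.6, 182.9]), array([614.9, -53.9,  57. ]))]
btn [(96, array([366.9, 213.8]), array([476. , 286.8,  57. ]))]
flange ((271.4815673828125, 189.43133544921875), (84.34374237060547, 90.56260681152344), 80.49760437011719) [571.43731861  36.59994379  56.        ]
```

View pics/cc.png

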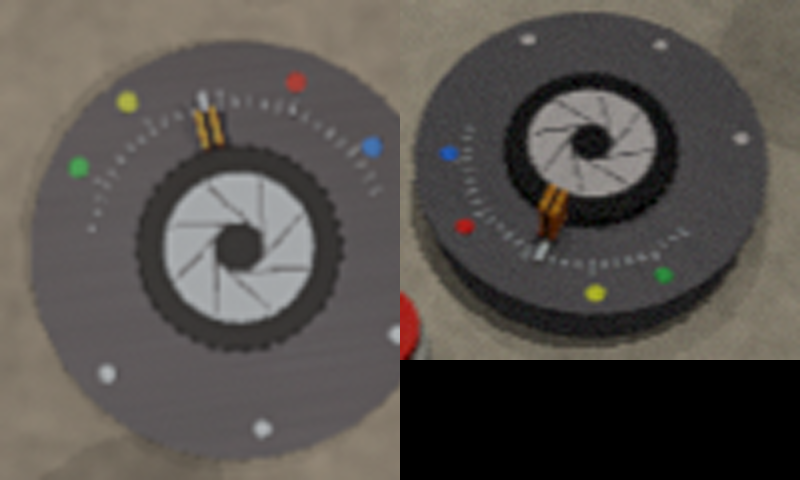

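The needle is at (231,179) in the top view and (260,207) in the scene view. The red dot is the next one clockwise of it. I'll compute the angles and the button height.

Add to h.py:
```python
C=np.array([552.4,26.5]); TH=np.arctan2(-7.6-C[1],653.7-C[0])
def plan(P,F=None):
    "shift in tool axes from present pose to fingertip point P (world); turn to yaw"
    from scipy.spatial.transform import Rotation as Ro
    o=bot.get_obs(); R=Ro.from_euler("xyz",o["tcp_rot"]).as_matrix()
    tip=o["tool_pos"]+R[:,2]*178
    return o["time"],tip.round(1),(R.T@(np.array(P)-tip)).round(1),o["tcp_rot"].round(3),o["contact_force"].round(1)
def uv(u,v,z):
    c,s=np.cos(TH),np.sin(TH); return [C[0]+u*c-v*s,C[1]+u*s+v*c,z]
```

Run:
```python
from h import *
t=bot.capture("top");s=bot.capture("scene")
ang=lambda p:np.arctan2(p[1]-C[1],p[0]-C[0]).round(3)
for c,n,o in((t,(230.4,179),None),(s,(260,207.2),None)):
    p=ray(c,n,60);print("needle",p.round(1),ang(p),np.hypot(*(p[:2]-C)).round(1))
print("blade centre",ray(t,(239.4,216.4),73),ray(s,(272.2,180.3),73),"TH",TH)
P=[c["K"]@np.c_[c["R"],c["t"]] for c in(t,s)]
X=cv2.triangulatePoints(P[0],P[1],np.array([128.,247.6]),np.array([366.9,213.8]));print("btn",(X[:3]/X[3]).T)
print("start uv",uv(66,95,200),plan(uv(66,95,200)))
```

```text
needle [644.1  48.4  60. ] 0.235 94.2
needle [637.8  46.8  60. ] 0.233 87.8
blade centre [553.88930587  25.78450968  73.        ] [554.8374779   26.11573386  73.        ] TH -0.324709125646002
btn [[479.42588429 287.47228447  62.89980556]]
start uv [np.float64(645.2592221747235), np.float64(95.4794524268303), 200] (0.35, array([ 226.8, -473.4,  226.6]), array([ 623.1, -332.2,   26.7]), array([-3.141, -0.   ,  0.447]), array([0.2, 0.1, 0.2]))
```

The rows are not in the units I measure in: shifts go in units of 20 mm and turns go in units of 0.25 rad. I convert before sending: 53 mm is 2.65, -28 mm is -1.4, 0.77 rad is 3.08.

{"method": "shift_gripper", "body": {"motion": "0 2.65 -1.4 0.1 0.616 | 0 5.3 -2.8 0.2 1.232 | 0 7.95 -4.2 0.3 1.848 | 0 10.6 -5.6 0.4 2.464 | 0 13.25 -7 0.5 3.08"}}

```text
time: 0.98
tool_pos: [404.5, -233.6, 395.0]
tcp_rot: [3.141, -0.001, -0.32]
contact_force: [1.2, -0.7, -0.6]
grip_width: 46.6
finger_force: 0.0
```

```bash
python3 -c "
from h import *
print(plan(uv(66,95,200)))"
```

```text
(0.975, array([ 404.6, -233.7,  217. ]), array([ 124.7, -388.3,   16.9]), array([ 3.141e+00, -1.000e-03, -3.200e-01]), array([ 1.2, -0.7, -0.6]))
```

In the tool's units: 7 mm is 0.35, 5 mm is 0.25.

{"method": "shift_gripper", "body": {"motion": "0 0.9 -2.8 0.1 0 | 0 1.8 -5.6 0.25 0 | 0 2.7 -8.4 0.35 0 | 0 3.6 -11.2 0.5 0 | 0 4.5 -14 0.6 0"}}

```text
time: 1.6
tool_pos: [577.0, 4.8, 382.7]
tcp_rot: [3.141, -0.0, -0.315]
contact_force: [1.1, -1.4, 0.0]
grip_width: 0.6
finger_force: 0.0
```

{"method": "shift_gripper", "body": {"motion": "0 0.85 -2.7 0.1 0 | 0 1.7 -5.3 0.2 0 | 0 1.7 -5.3 0.2 0"}}

```text
time: 1.98
tool_pos: [642.3, 96.6, 377.4]
tcp_rot: [-3.141, 0.001, -0.311]
contact_force: [-0.9, -0.9, 0.0]
grip_width: 0.3
finger_force: 0.0
```

```bash
python3 -c "
from h import *
print(plan(uv(66,95,82)))
for n in ('scene','wrist','top'):
    cv2.imwrite(f'pics/{n}1.png',bot.capture(n)['color'][:,:,::-1])
a=cv2.imread('pics/scene1.png');b=cv2.imread('pics/wrist1.png')
cv2.imwrite('pics/m1.png',cv2.resize(np.hstack([a,b]),(800,300)))"
```

```text
(1.975, array([642.2,  96.7, 199.4]), array([  3.4,   0.2, 117.4]), array([-3.141e+00,  1.000e-03, -3.110e-01]), array([-0.9, -0.9,  0. ]))
```

View pics/m1.png

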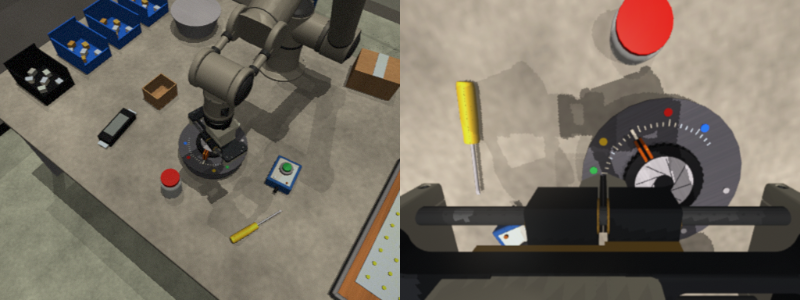

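The wrist view shows the lever and needle left of the red dot, with the fingers closed on their counterclockwise side and clear. I'll lower the fingers and start pushing.

In the tool's units: 2 mm is 0.1, 116 mm is 5.8.

{"method": "shift_gripper", "body": {"motion": "0 0.1 0 2.9 0 | 0 0.15 0 5.8 0 | 0 0.15 0 5.8 0"}}

```text
time: 2.5
tool_pos: [642.3, 90.8, 258.8]
tcp_rot: [3.138, 0.009, -0.317]
contact_force: [0.7, 0.1, 1.5]
grip_width: 0.2
finger_force: 0.0
```

{"method": "shift_gripper", "body": {"motion": "0 0 0.5 0 0 | 0 0 1 0 0 | 0 0 1.5 0 0 | 0 0 1.8 0 0 | 0 0 2.1 0 0"}}

```text
time: 3.12
tool_pos: [632.0, 52.0, 265.1]
tcp_rot: [-3.139, -0.006, -0.316]
contact_force: [4.4, 2.3, 0.8]
grip_width: 0.8
finger_force: 1.9
```

{"method": "shift_gripper", "body": {"motion": "0 0 0.2 0 0 | 0 0 0.4 0 0 | 0 0 0.55 0 0 | 0 0 0.7 0 0 | 0 0 0.7 0 0"}}

```text
time: 3.75
tool_pos: [626.5, 38.8, 262.5]
tcp_rot: [3.141, 0.001, -0.316]
contact_force: [0.5, 0.5, 0.7]
grip_width: 0.6
finger_force: 0.4
```

```bash
python3 -c "
from h import *
print(plan(uv(66,25,82)))
c=bot.capture('wrist');np.savez('w2.npz',**c)
cv2.imwrite('pics/w2.png',c['color'][:,:,::-1])"
```

```text
(3.75, array([626.2,  38.7,  84.5]), array([-0.2, 10.1,  2.5]), array([ 3.141e+00,  1.000e-03, -3.160e-01]), array([0.5, 0.5, 0.7]))
```

View pics/w2.png

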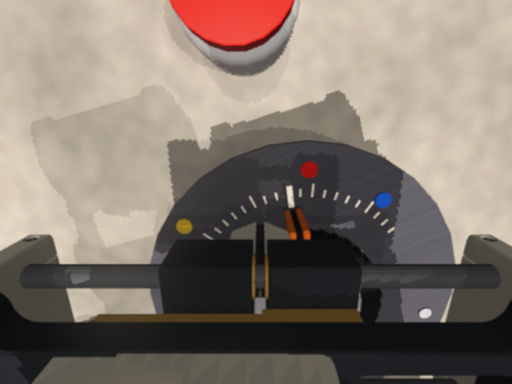

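The wrist view shows the needle at (290,187–206) and the red dot at (310,170), so there is about 20 px still to go.

Add to h.py:
```python
def needle():
    c=bot.capture("wrist"); r=blobs(c,(0,150,60),(6,255,255),(150,140,420,300))
    r=[b for b in r if 60<b[0]<600]; p=ray(c,r[0][1],57)
    hsv=cv2.cvtColor(c["color"],cv2.COLOR_RGB2HSV); m=cv2.inRange(hsv,(0,0,165),(180,50,255))
    k=np.zeros_like(m);k[150:230,200:400]=m[150:230,200:400]
    n,l,s,ce=cv2.connectedComponentsWithStats(k); i=1+np.argmax(s[1:,4])
    Y,X=np.nonzero(l==i); P=np.array([ray(c,q,60)[:2] for q in zip(X,Y)])
    v=cv2.fitLine(P.astype(np.float32),cv2.DIST_L2,0,.01,.01).ravel(); d=v[:2]*np.sign(v[0])
    w=p[:2]-P.mean(0); y=d[0]*w[1]-d[1]*w[0]
    a=np.arctan2(*(P.mean(0)-C)[::-1]); b=np.arctan2(*(p[:2]-C)[::-1])
    print("red",r[0][1].round(1),p.round(1),np.hypot(*(p[:2]-C)).round(1),"needle px",ce[i].round(1),s[i,4],"r",np.hypot(*(P.mean(0)-C)).round(1),"ang line",np.arctan2(d[1],d[0]).round(3),"ang pos",a.round(3),"red",b.round(3),"y line",y.round(1),"y pos",(105*(b-a)).round(1))
    return c
```

```bash
python3 -c "
from h import *
needle()"
```

```text
red [308.9 169.2] [652.3  -7.   57. ] 105.3 needle px [391.2 155.6] 228 r 128.7 ang line 0.756 ang pos -0.772 red -0.323 y line 35.8 y pos 47.1
```

Run:
```python
s=open('h.py').read()
s=s.replace("i=1+np.argmax(s[1:,4])","i=max((j for j in range(1,n) if 80<np.hypot(*(ray(c,ce[j],60)[:2]-C))<97),key=lambda j:s[j,4])")
open('h.py','w').write(s)
from h import *
needle(); print(plan(uv(66,25,82)))
```

```text
red [309.  169.1] [652.2  -7.   57. ] 105.3 needle px [289.9 195.8] 110 r 87.1 ang line -0.162 ang pos -0.173 red -0.324 y line -16.0 y pos -15.8
(3.9, array([626.1,  38.8,  84.4]), array([-0. , 10.2,  2.4]), array([ 3.141e+00,  2.000e-03, -3.150e-01]), array([0. , 0.7, 0.6]))
```

{"method": "shift_gripper", "body": {"motion": "0 0 0.15 0 0 | 0 0 0.25 0 0 | 0 0 0.35 0 0 | 0 0 0.4 0 0 | 0 0 0.4 0 0"}}

```text
time: 4.53
tool_pos: [624.3, 31.3, 262.9]
tcp_rot: [3.141, -0.0, -0.315]
contact_force: [1.4, 0.4, -0.7]
grip_width: 0.5
finger_force: 0.6
```

```bash
python3 -c "
from h import *
needle(); print(plan(uv(66,25,82)))"
```

```text
red [297.9 169.9] [652.2  -6.9  57. ] 105.2 needle px [291.  195.8] 105 r 86.7 ang line -0.273 ang pos -0.272 red -0.323 y line -5.4 y pos -5.4
(4.575, array([624.2,  31.2,  84.9]), array([-0.6,  2.4,  2.9]), array([ 3.141,  0.   , -0.315]), array([ 1.8,  0.9, -0. ]))
```

In the tool's units: 3.4 mm is 0.17, 2.4 mm is 0.12.

{"method": "shift_gripper", "body": {"motion": "0 0 0.06 0 0 | 0 0 0.12 0 0 | 0 0 0.17 0 0 | 0 0 0.17 0 0"}}

```text
time: 5.08
tool_pos: [623.2, 28.1, 262.9]
tcp_rot: [3.141, -0.0, -0.315]
contact_force: [2.3, 1.8, 0.2]
grip_width: 0.3
finger_force: 0.9
```

```bash
python3 -c "
from h import *
needle()"
```

```text
red [293.1 169.9] [652.2  -6.9  57. ] 105.3 needle px [291.8 195.7] 108 r 86.7 ang line -0.305 ang pos -0.317 red -0.322 y line -0.8 y pos -0.6
```

Needle is on the dot. I'll back off, rise, and check.

{"method": "shift_gripper", "body": {"motion": "0 0 -0.5 0 0 | 0 0 -1.5 0 0 | 0 0 -2.25 0 0 | 0 0 -2.25 -3 0 | 0 0 -2.25 -3 0"}}

```text
time: 5.75
tool_pos: [638.5, 72.4, 327.8]
tcp_rot: [-3.139, -0.009, -0.314]
contact_force: [0.8, 0.2, 0.5]
grip_width: 0.3
finger_force: 0.0
```

```bash
python3 -c "
from h import *
c=needle(); t=bot.capture('top'); s=bot.capture('scene')
for n,c in (('top',t),('scene',s)):
  for z in (57,63): print(n,z,[(a,p.round(1),ray(c,p,z).round(1)) for a,p in blobs(c,(50,120,40),(85,255,255),(100,210,160,275) if n=='top' else (335,190,395,250))])
print(plan([479,288,110]))
cv2.imwrite('pics/w3.png',cv2.resize(s['color'][100:260,180:400,::-1],None,fx=3,fy=3))"
```

```text
red [335.2 157.7] [652.1  -7.   57. ] 105.2 needle px [334.8 175.8] 79 r 88.1 ang line -0.4 ang pos -0.329 red -0.324 y line 1.7 y pos 0.5
top 57 [(122, array([128. , 247.6]), array([479. , 289.4,  57. ]))]
top 63 [(122, array([128. , 247.6]), array([479.3, 287.6,  63. ]))]
scene 57 [(99, array([367. , 213.7]), array([475.8, 286.9,  57. ]))]
scene 63 [(99, array([367. , 213.7]), array([479.4, 287.4,  63. ]))]
(5.9, array([636.7,  71.7, 144.2]), array([-216.9, -156.9,   34.3]), array([ 3.141e+00,  1.000e-03, -3.150e-01]), array([-0.7, -0.7, -0.1]))
```

View pics/w3.png

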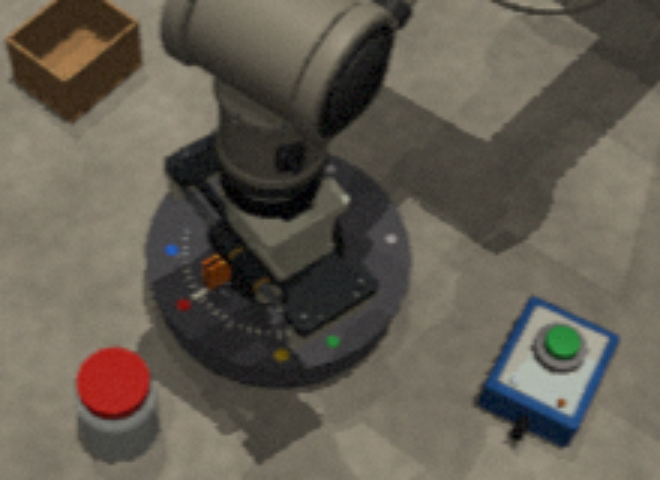

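The needle line runs through the red dot at scene-crop (185,305). Now to the button.

In the tool's units: -217 mm is -10.85, -157 mm is -7.85.

{"method": "shift_gripper", "body": {"motion": "0 -2.15 -1.55 0 0 | 0 -4.35 -3.15 0 0 | 0 -6.5 -4.7 0 0 | 0 -8.7 -6.3 0 0 | 0 -10.85 -7.85 1 0"}}

```text
time: 6.52
tool_pos: [478.5, 289.0, 302.5]
tcp_rot: [-3.141, -0.001, -0.315]
contact_force: [-1.0, 0.5, -0.9]
grip_width: 0.2
finger_force: 0.0
```

{"method": "shift_gripper", "body": {"motion": "0 0 0 0.75 0 | 0 0 0 1.5 0 | 0 0 0 2 0 | 0 0 0 2 0"}}

```text
time: 7.02
tool_pos: [480.1, 286.5, 261.7]
tcp_rot: [3.14, 0.001, -0.317]
contact_force: [0.4, -0.8, -0.1]
grip_width: 0.5
finger_force: 0.0
```

```bash
python3 -c "
from h import *
print(plan([479,287.5,60]))"
```

```text
(7.025, array([479.8, 286.4,  83.7]), array([-1.1, -0.9, 23.7]), array([ 3.14e+00,  1.00e-03, -3.17e-01]), array([ 0.4, -0.8, -0.1]))
```

In the tool's units: 20 mm is 1, 16 mm is 0.8.

{"method": "shift_gripper", "body": {"motion": "0 0 0 0.4 0 | 0 0 0 0.8 0 | 0 0 0 1 0 | 0 0 0 1 0"}}

```text
time: 7.52
tool_pos: [479.7, 287.4, 242.8]
tcp_rot: [3.141, -0.0, -0.315]
contact_force: [-0.4, -2.7, 3.5]
grip_width: 0.5
finger_force: 1.4
```

{"method": "shift_gripper", "body": {"motion": "0 0 0 0.1 0 | 0 0 0 0.2 0 | 0 0 0 0.2 0"}}

```text
time: 7.9
tool_pos: [479.6, 287.4, 239.3]
tcp_rot: [-3.142, -0.001, -0.315]
contact_force: [-0.5, -2.5, 6.8]
grip_width: 0.7
finger_force: 3.2
```

In the tool's units: 1 mm is 0.05, 2 mm is 0.1.

{"method": "shift_gripper", "body": {"motion": "0 0 0 0.05 0 | 0 0 0 0.1 0 | 0 0 0 0.1 0"}}

```text
time: 8.28
tool_pos: [479.5, 287.4, 239.0]
tcp_rot: [-3.141, -0.001, -0.315]
contact_force: [-4.9, -5.7, 19.3]
grip_width: 0.6
finger_force: 9.9
```

{"method": "shift_gripper", "body": {"motion": "0 0 0 0.05 0 | 0 0 0 0.1 0 | 0 0 0 0.1 0"}}

```text
time: 8.65
tool_pos: [479.5, 287.4, 238.7]
tcp_rot: [-3.14, -0.002, -0.315]
contact_force: [-9.4, -7.9, 32.6]
grip_width: 0.4
finger_force: 16.7
```

Hard on the stop: force goes 7, 19, 33 N with no further travel. I'll release and verify.

In the tool's units: -120 mm is -6, -90 mm is -4.5.

{"method": "shift_gripper", "body": {"motion": "0 0 0 -0.5 0 | 0 0 0 -2 0 | 0 0 0 -4.5 0 | 0 0 0 -6 0 | 0 0 0 -6 0"}}

```text
time: 9.28
tool_pos: [479.9, 288.0, 357.0]
tcp_rot: [-3.138, -0.004, -0.315]
contact_force: [-0.7, 0.7, -0.9]
grip_width: 0.5
finger_force: 0.0
```

```bash
python3 -c "
from h import *
c=bot.capture('top');s=bot.capture('scene'); print(plan([0,0,0]))
a=c['color'][90:290,90:290,::-1];b=s['color'][90:290,200:400,::-1]
cv2.imwrite('pics/f.png',cv2.resize(np.hstack([a,b]),(800,400),interpolation=cv2.INTER_CUBIC))"
```

```text
(9.375, array([479.1, 287.6, 176. ]), array([-366.2,  421.9,  176.5]), array([ 3.141e+00,  1.000e-03, -3.150e-01]), array([-1. ,  0.1,  0.1]))
```

View pics/f.png

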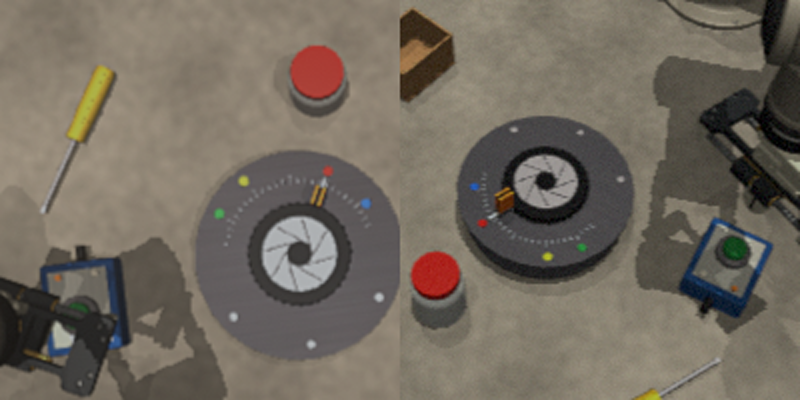

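The needle is at the red dot in both views (dots at (328,171) and (483,222)), the button is up, and the arm is clear. Handing in.

```bash
python3 -c "
from plant import bot
print(bot.close_job())"
```

```text
the job is handed in; nothing more can be done
None
```

I pushed the needle onto the red dot (about 1 mm off by the camera), pressed the button down to its stop and released it, and handed the job in with the arm clear and no bystander touched; the hand-in returned no verdict.

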